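Find the loose clamp bolt and hold its clamp open

TASK

Take the scraper block and wipe the three loose chips off the front strip of the tube fixture into the chip tray along its front edge, keeping your fingers off the chips, and set the scraper down again. Then tap the three clamp bolts one after another until one gives under the tap: that one is loose. Raise that clamp's cap by its lever to about half open (45 degrees) and finish while holding it there, so that the fitter can change the bolt; leave the other things on the bench as they stand.

Things in the scene. Friction and masses are not known exactly. Their poses are not given: they have to be found in the camera images.
- fixture: Tube fixture, fixed. Aluminium plate, top 30 mm above the bench, x -205 to +75, y -180 to +180 mm. Origin on the bench under the tube's axis at the middle clamp; x away from the robot, y along the tube. The 40 mm tube (axis 70 mm up) lies in three grey hinged clamps at y +100, 0, -100 mm, 40 mm wide, crown 98 mm up at x 0, front lug with the bolt at x -59 to -24, top 81 mm up.
- tray (a point): Middle of the floor of the open steel chip tray along the plate's front edge (fixture x -249, y 0). Inside 87 mm (x -292 to -205, open to the plate's edge) by 326 mm (y), floor 3 mm and rim 22 mm above the bench; fixed to the fixture.
- hinge (a point): Middle of the line of the caps' hinges: all three caps turn about this line along fixture y, at fixture x +40 mm, 74 mm above the bench, behind the tube.
- scraper: Scraper block, loose on the bench to the right of the fixture: a white plastic blade block 120 mm long (its y) x 18 mm (its x) x 28 mm high, with a wooden grip on top, 60 mm (y) x 24 mm (x), from 28 to 62 mm above its underside. Origin in the middle of the underside, z up. About 160 g. Grip it across its 24 mm.
- chip1: Loose dark steel chip, an L-shaped offcut 18 x 12 mm and 10 to 12 mm high, 10 g, lying on the bare front strip of the fixture's plate (fixture x -205, the front edge, to -115 mm); the three lie within some 100 mm of one another along the strip. Origin in the middle of its underside.
- chip2: Loose dark steel chip, an L-shaped offcut 18 x 12 mm and 10 to 12 mm high, 10 g, lying on the bare front strip of the fixture's plate (fixture x -205, the front edge, to -115 mm); the three lie within some 100 mm of one another along the strip. Origin in the middle of its underside.
- chip3: Loose dark steel chip, an L-shaped offcut 18 x 12 mm and 10 to 12 mm high, 10 g, lying on the bare front strip of the fixture's plate (fixture x -205, the front edge, to -115 mm); the three lie within some 100 mm of one another along the strip. Origin in the middle of its underside.
- bolt_a_top (a point): Middle of the top of the left (+y) clamp's hex bolt head: 21 mm wide, at fixture x -42, y 100, 96 mm above the bench while the clamp is closed.
- bolt_a (a joint): How far the left (+y) clamp's bolt has given way downwards (m), 0 untouched. The bolts look alike and stand equally high. Two are tight and do not move; the third, any of the three, has lost its thread and gives 4 mm on its spring washers when pressed with 2 to 3 N, then springs back.
- lever_a: Lifting lever of the left (+y) clamp's cap: a black round grip, 14 mm diameter, 44 mm long, pointing towards the robot (fixture -x), centre line 76 mm above the bench, with 39 mm of free space between it and the plate. Origin in the grip on its centre line, at fixture x -86, y 100 (126 mm in front of the hinge axis); the grip reaches 22 mm to either side of that along x.
- cap_a (a joint): Opening angle (rad) of the left (+y) clamp's cap about its hinge at the back, 0 closed, grows as the lever is raised, stop at 1.6. The cap weighs 0.4 kg with its lever and bolt and falls shut when let go. A cap whose bolt is tight cannot be lifted.
- bolt_b_top (a point): Middle of the top of the middle clamp's hex bolt head: 21 mm wide, at fixture x -42, y 0, 96 mm above the bench while the clamp is closed.
- bolt_b (a joint): How far the middle clamp's bolt has given way downwards (m), 0 untouched. The bolts look alike and stand equally high. Two are tight and do not move; the third, any of the three, has lost its thread and gives 4 mm on its spring washers when pressed with 2 to 3 N, then springs back.
- lever_b: Lifting lever of the middle clamp's cap: a black round grip, 14 mm diameter, 44 mm long, pointing towards the robot (fixture -x), centre line 76 mm above the bench, with 39 mm of free space between it and the plate. Origin in the grip on its centre line, at fixture x -86, y 0 (126 mm in front of the hinge axis); the grip reaches 22 mm to either side of that along x.
- cap_b (a joint): Opening angle (rad) of the middle clamp's cap about its hinge at the back, 0 closed, grows as the lever is raised, stop at 1.6. The cap weighs 0.4 kg with its lever and bolt and falls shut when let go. A cap whose bolt is tight cannot be lifted.
- bolt_c_top (a point): Middle of the top of the right (-y) clamp's hex bolt head: 21 mm wide, at fixture x -42, y -100, 96 mm above the bench while the clamp is closed.
- bolt_c (a joint): How far the right (-y) clamp's bolt has given way downwards (m), 0 untouched. The bolts look alike and stand equally high. Two are tight and do not move; the third, any of the three, has lost its thread and gives 4 mm on its spring washers when pressed with 2 to 3 N, then springs back.
- lever_c: Lifting lever of the right (-y) clamp's cap: a black round grip, 14 mm diameter, 44 mm long, pointing towards the robot (fixture -x), centre line 76 mm above the bench, with 39 mm of free space between it and the plate. Origin in the grip on its centre line, at fixture x -86, y -100 (126 mm in front of the hinge axis); the grip reaches 22 mm to either side of that along x.
- cap_c (a joint): Opening angle (rad) of the right (-y) clamp's cap about its hinge at the back, 0 closed, grows as the lever is raised, stop at 1.6. The cap weighs 0.4 kg with its lever and bolt and falls shut when let go. A cap whose bolt is tight cannot be lifted.
- sleeve1: Bystander: aluminium sleeve, 24 mm diameter, 40 mm high, standing on the left end of the plate's front strip. Origin in the middle of its underside.
- spare_bolt: Bystander: the new bolt, standing on its 21 mm head on the right end of the plate's front strip, 45 mm high. Origin in the middle of its underside.
- sleeve2: Bystander: aluminium sleeve, 24 mm diameter, 40 mm high, standing on the bench to the left. Origin in the middle of its underside.
- bottle: Bystander: water bottle, 66 mm diameter, 215 mm high, at the back left. Origin in the middle of its underside.
- jar: Bystander: white jar, 60 mm diameter, 75 mm high, at the back right. Origin in the middle of its underside.

How it is judged:
By the outcome, as a careful person would: the job done as asked, in the order asked, and still so for the second after the job is handed in, while the arm keeps its last pose, push and grip.
It also fails if it takes over 61 s, if anything falls off the work surface, if the arm or the gripper's body presses on something with over 40 N, if the wrist force passes 120 N, or if a joint passes its speed limit or range.

ROBOT

A 6-joint arm with a two-finger parallel gripper is mounted at the origin on the work surface. World frame = base frame: x ahead of the robot, y to its left, z up, the work surface at z = 0. Lengths are in mm, angles in rad, forces in N, time in s.
With the tool pointing down it reaches from about 350 to 1000 mm from the base axis. Payload 7.1 kg.
Tool frame: the origin (TCP) lies midway between the tips of the shut fingers; the grasp point (between the pads) lies 19 mm behind it (env.tcp_to_grasp is the z of the grasp point in the tool frame, in mm); z points along the fingers, y is the line along which they close (so a half turn about z gives the same grasp; the last joint's range is limited). The gripper opens to 85 mm and grips with 20 to 120 N. Pads are 22 mm wide; open, the fingers measure 114 mm over their backs; the gripper's body (76 mm by 85 mm) begins 54 mm behind the grasp point. The pads swing forward as they close: fully open they stand 13 mm farther back than shut.
Start: joints at [-1.141, 0.423, 1.63, -0, 1.089, -0.019], TCP at [271.192, -563.08, 231.319] pointing down, gripper open.
Joint ranges: [-3, 3], [-0.9, 2.11], [0.09, 2.58], [-1.31, 4.45], [0.11, 2.69], [-2.54, 2.54]. Speed limits (rad/s): [2.39, 2.39, 3.01, 3.14, 3.14, 3.14].

INTERFACE

Orientations are given as a unit quaternion [w, x, y, z].
In Python, from workcell import monitor, imaging, env, finder gives the robot as it stands.
- The arm moves only by the tool step_arm, never from a script. Its argument "plan" is a list of rows, each a list of 6 numbers: the shift along the tool's x, y, z in m, then the turn, a rotation vector about the tool's x, y, z in degrees. In form: [[dx, dy, dz, wx, wy, wz], ...]. A call has 1 to 12 rows; each row is the pose to reach, as a shift and turn from the pose commanded when the call began, along the tool's axes at that moment; what a row does not reach only later rows make up. A row lasts 1/10 s, in which the tool goes at most 50 mm and 8.59 degrees, less where a joint would pass 70% of its speed; a pose out of reach is approached as far as the arm can. A call with a gripper value outside its range is refused whole. "hand" is the finger opening in m, from 0 to 0.0854, set as the call begins (left out, the last holds). The fingers move at their own pace and stop on an object; the grip force is fixed at half the most. Time passes only in rows, so rows that repeat a pose let the fingers close. It gives the time, the measured TCP pose, the force, the opening and the grip force at its end, in the units of the state.
- monitor.observe(): the state, without advancing time (a new reading comes with each control period).
- imaging.snapshot(name): name is "scene" or "side" or "wrist"; returns (picture, depth): 480x640x3 uint8, blue, green, red; 480x640 float32, mm along the optical axis (not along the pixel's ray), 0 where there is no reading.
- imaging.camera_model(name): a dict with "camera_matrix" (3x3 intrinsics, pixels), "xyz" and "orientation" of the camera in the world. Camera axes: x right, y down, z forward; pixel columns grow to the right and rows downward; lengths in mm; the calibration is good to about 2 mm. A picture is of the moment at which its call begins: read the wrist's pose just before it. camera_model takes no time and is no camera call; for the wrist camera it gives the pose at the moment of the call.
- env.hand_in(): hands the job in; it is judged then, once.
Trained networks look in the newest picture that a camera, given by its name, has taken for a name from the list of things; names that differ only in an ending like _2 or _b are one class to them, and where a whole thing is asked for, a point or a joint stands for the part that bears it (a point fixed in the world has none). Each returns a list of dicts, best first, with "conf" (0 to 1); they miss things now and then, are a little off and sometimes report something else, mostly with a low value. They report only what shows in the picture. A call takes as long as a camera call.
- finder.outline_of(camera, target): "mask" (480x640 bool, what is visible of it) and "centre" ([column, row] in pixels, amid what is visible of it).
- finder.spot_point(camera, target): "centre" ([column, row] in pixels: a listed point, or the origin of a listed thing).
The state is a dict: "time_s": time; "joints": joint angles; "dq": joint speeds; "joint_efforts": joint torques, N m; "position": TCP position; "eef_rot": TCP orientation; "ft_force": force on the tool from outside, world axes, zero at the start; "ft_torque": the same for the moment, N m; "width": finger opening in mm; "grasp_force": force on a finger pad.
Only numpy, scipy, OpenCV 4.12 (cv2) and the standard library are available. Lean on these libraries where they do the work, as an engineer would, in place of code of your own. Each camera call takes 0.05 s, during which the arm holds its last target. There are 200 camera calls.

## Working session

There is one attempt and no reset: what is moved stays moved. The work goes in short steps, Python scripts to look and compute and a tool call to move; the robot and the scene stay as the last step left them, time stands still between calls to the robot, and variables do not carry over. Pictures are saved under pics/ and viewed, at most 10 in all, crops included, and the job is handed in when it is done.

Besides the shell and the picture viewer there is one more tool, called after "Emit:" as name(argument=value, ...), one argument or row to a line, values as JSON. step_arm: Moves the arm, as the interface text tells. Its arguments: {"type":"object","properties":{"plan":{"type":"array","items":{"type":"array","items":{"type":"number"}}},"hand":{"type":"number"}},"required":["plan"]}

```bash
mkdir -p pics; cat > h.py <<'E'
import numpy as np, cv2
from scipy.spatial.transform import Rotation as R
from workcell import monitor, imaging, env, finder
def rot(q): return R.from_quat([q[1],q[2],q[3],q[0]])
def cam(n):
    c=imaging.camera_model(n); return np.array(c["camera_matrix"]),np.array(c["xyz"]),rot(c["orientation"]).as_matrix()
def ray(n,uv):
    K,p,M=cam(n); return p, M@np.linalg.solve(K,[uv[0],uv[1],1.])
def onz(n,uv,z):
    p,d=ray(n,uv); return p+d*(z-p[2])/d[2]
def proj(n,X):
    K,p,M=cam(n); q=(np.atleast_2d(X)-p)@M; q=q@K.T; return q[:,:2]/q[:,2:]
def cloud(n,depth,mask):
    K,p,M=cam(n); v,u=np.nonzero(mask&(depth>0)); d=depth[v,u]
    return p+(np.linalg.solve(K,np.stack([u,v,np.ones_like(u)]).astype(float))*d).T@M.T
def st():
    s=monitor.observe(); print({k:np.round(s[k],3).tolist() for k in("time_s","position","eef_rot","ft_force","width")}); return s
E
python3 - <<'E'
from h import *
st()
for n in("scene","side"):
    im,d=imaging.snapshot(n); cv2.imwrite(f"pics/{n}0.png",im); print(n,cam(n)[1])
    for t,z in(("bolt_a_top",96),("lever_a",76),("tray",3),("hinge",74),("scraper",0),("chip1",30),("sleeve1",30),("spare_bolt",30)):
        for r in finder.spot_point(n,t)[:4]: print(n,t,round(r["conf"],2),np.round(r["centre"]),np.round(onz(n,r["centre"],z)))
E
```

```text
{'time_s': 0.0, 'position': [270.966, -562.577, 230.512], 'eef_rot': [-0.001, 0.975, 0.223, -0.0], 'ft_force': [-0.032, 0.334, -0.686], 'width': 85.599}
scene [1122.05778672 -403.34726812 1300.89255609]
scene bolt_a_top 0.51 [350. 240.] [645. 103.  96.]
scene bolt_a_top 0.5 [237. 268.] [ 525. -142.   96.]
scene lever_a 0.56 [273. 272.] [578. -81.  76.]
scene lever_a 0.54 [340. 231.] [601. 109.  76.]
scene lever_a 0.51 [308. 252.] [594.  15.  76.]
scene tray 0.65 [275. 219.] [431.  39.   3.]
scene hinge 0.81 [335. 291.] [711.  -6.  74.]
scene scraper 0.65 [147. 330.] [ 466. -380.   -0.]
scene chip1 0.54 [293. 229.] [498.  46.  30.]
scene chip1 0.43 [280. 241.] [502.  -2.  30.]
scene chip1 0.38 [287. 236.] [504.  22.  30.]
scene sleeve1 0.67 [341. 210.] [536. 174.  30.]
scene sleeve1 0.46 [398. 151.] [501. 419.  30.]
scene spare_bolt 0.47 [236. 270.] [ 496. -132.   30.]
side [ 482.87084944 -787.4966155   608.21150823]
side bolt_a_top 0.68 [257. 286.] [ 439. -102.   96.]
side bolt_a_top 0.58 [348. 220.] [643. 125.  96.]
side lever_a 0.7 [330. 282.] [577. -77.  76.]
side lever_a 0.59 [333. 236.] [603.  91.  76.]
side tray 0.61 [258. 284.] [432.  30.   3.]
side hinge 0.62 [393. 258.] [717.  -6.  74.]
side hinge 0.62 [336. 258.] [599.   7.  74.]
side scraper 0.88 [273. 457.] [ 457. -381.    0.]
side chip1 0.61 [288. 276.] [499.  14.  30.]
side chip1 0.61 [290. 268.] [504.  43.  30.]
side chip1 0.42 [288. 284.] [498. -12.  30.]
side chip1 0.18 [349. 225.] [661. 216.  30.]
side sleeve1 0.67 [305. 238.] [547. 167.  30.]
side sleeve1 0.54 [276. 202.] [481. 365.  30.]
side spare_bolt 0.54 [288. 322.] [ 492. -131.   30.]
```

View pics/scene0.png

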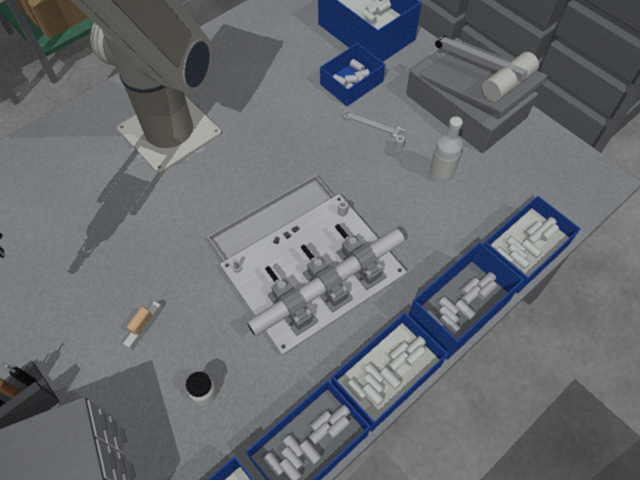

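View pics/side0.png

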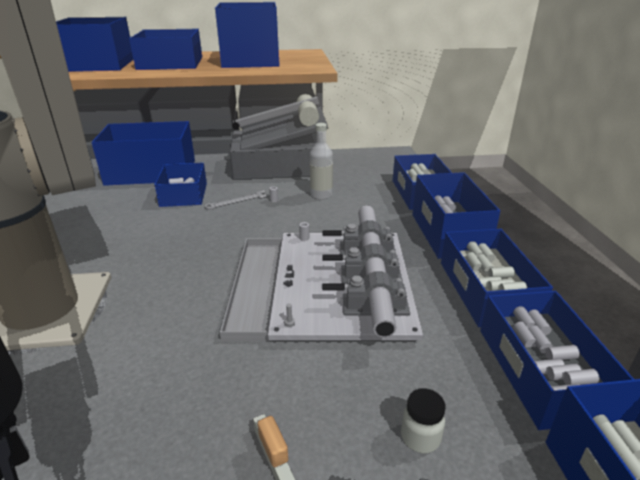

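The scene view shows the chips at about (277,240), (287,236) and (294,229), the scraper at (143,322), and the fixture turned a little clockwise. The side view agrees, with the chips at about (289,268–284). Next I fit the fixture and scraper poses from depth.

```bash
python3 - <<'E'
from h import *
im,d=imaging.snapshot("scene")
C=cloud("scene",d,np.ones(d.shape,bool)); 
near=(abs(C[:,0]-610)<260)&(abs(C[:,1]-10)<260)
P=C[near&(abs(C[:,2]-30)<6)]; print("plate n",len(P),np.median(P[:,2]))
r=cv2.minAreaRect(P[:,:2].astype(np.float32)); print(r)
# plate+all above: clean mask
def fit(n):
    im,d=imaging.snapshot(n)
    C=cloud(n,d,np.ones(d.shape,bool)); near=(abs(C[:,0]-610)<260)&(abs(C[:,1]-10)<260)
    T=C[near&(C[:,2]>92)&(C[:,2]<110)]; print(n,"crowns",len(T),T[:,2].max())
    # tube: z 80..92
    # ground offset
    g=C[near&(abs(C[:,2])<8)]; print("ground",np.median(g[:,2]))
    P=C[near&(abs(C[:,2]-30)<5)]; 
    b=np.percentile(P,[1,99],axis=0); 
    cen=None
    for s in(0,): 
        img=np.zeros((520,520),np.uint8); ij=np.round(P[:,:2]-[350,-250]).astype(int); ok=((ij>=0)&(ij<520)).all(1); img[ij[ok,0],ij[ok,1]]=255
        img=cv2.morphologyEx(cv2.dilate(img,np.ones((5,5))),cv2.MORPH_OPEN,np.ones((15,15)))
        cs,_=cv2.findContours(img,0,2); c=max(cs,key=cv2.contourArea); q=cv2.boxPoints(cv2.minAreaRect(c)); print(n,"plate rect",cv2.minAreaRect(c)[1],(q[:,::-1]+[350,-250]).round(0).tolist())
    return C,d,im
for n in("scene","side"):
    C,d,im=fit(n)
    for r in finder.outline_of(n,"scraper")[:1]:
        S=cloud(n,d,r["mask"]); print("scr n",len(S),r["conf"],S[:,2].min(),S[:,2].max())
        for lo,hi in((15,34),(52,70)):
            q=S[(S[:,2]>lo)&(S[:,2]<hi)]
            if len(q)>5: print(lo,np.median(q[:,2]),len(q),cv2.minAreaRect(q[:,:2].astype(np.float32)))
# combined refined fixture pose from bolt/lever/chips nets: bolts on side
E
python3 - <<'E'
from h import *
# 2D rigid fit from named points, both cams
F={"bolt":(-42,96),"lever":(-86,76)}
obs=[]
for n in("scene","side"):
    im,d=imaging.snapshot(n)
    for t,(fx,z) in(("bolt_a_top",F["bolt"]),("lever_a",F["lever"])):
        for r in finder.spot_point(n,t)[:6]:
            if r["conf"]<.3: continue
            X=onz(n,r["centre"],z)[:2]; obs.append((n,t,fx,X,r["conf"])); print(n,t,r["conf"],X.round(1))
    for r in finder.outline_of(n,"chip1")[:4]: print(n,"chip",round(r["conf"],2),np.round(r["centre"]),onz(n,r["centre"],36).round(),r["mask"].sum())
E
```

```text
plate n 9960 31.035132025273242
((618.9921875, 9.871475219726562), (518.1266479492188, 501.6944580078125), 89.99263000488281)
scene crowns 1307 109.99105550085733
ground 1.2455322383400471
scene plate rect (363.7265319824219, 169.0989532470703) [[621.0, -173.0], [453.0, -154.0], [494.0, 207.0], [662.0, 188.0]]
scr n 795 0.57 -6.204891086829548 67.70116045537884
15 26.47484375381123 304 ((459.1310729980469, -379.73687744140625), (21.646488189697266, 120.68537139892578), 19.343448638916016)
52 61.8127839884927 280 ((459.71563720703125, -380.4866943359375), (25.67943572998047, 59.47989273071289), 22.306482315063477)
side crowns 960 109.92721328652726
ground -1.1766843788436745
side plate rect (358.2962646484375, 194.9434814453125) [[644.0, -182.0], [450.0, -160.0], [490.0, 196.0], [684.0, 174.0]]
scr n 1426 0.93 -2.798144077060442 63.8485942049075
15 26.368175868924368 363 ((455.18743896484375, -381.9204406738281), (21.489959716796875, 113.20694732666016), 20.959806442260742)
52 59.84483806821868 728 ((458.18853759765625, -385.4518737792969), (24.688217163085938, 60.85551071166992), 19.77619171142578)
scene bolt_a_top 0.43 [644.7 102.5]
scene lever_a 0.62 [599.6 109.2]
scene lever_a 0.6 [582.5  10.6]
scene lever_a 0.58 [585.5 -83.9]
side bolt_a_top 0.47 [639.1 111. ]
side lever_a 0.69 [581.3 -90.1]
side lever_a 0.67 [541.   88.3]
side lever_a 0.64 [600.6  97.9]
side lever_a 0.54 [ 5.938e+02 -1.000e-01]
side chip 0.36 [288. 272.] [498.  19.  36.] 65
side chip 0.36 [286. 287.] [493. -30.  36.] 46
side chip 0.24 [355. 251.] [654.  86.  36.] 76
```

```bash
cat >> h.py <<'E'
YAW=-6.45; O=np.array([677.,-0.5,0])
def f2w(p): return O+R.from_euler('z',YAW,degrees=True).apply(p)
def tool(ang,tilt=0):
    """tool x heading (deg, world); pointing down; tilt rotates fingertips forward (+x fixture) about fixture y"""
    a=np.radians(ang); M=np.array([[np.cos(a),np.sin(a),0],[np.sin(a),-np.cos(a),0],[0,0,-1]]).T
    M=np.column_stack([[np.cos(a),np.sin(a),0],[np.sin(a),-np.cos(a),0],[0,0,-1]])
    ax=f2w([0,1,0])-O
    return R.from_rotvec(-np.radians(tilt)*ax)*R.from_matrix(M)
def go(pos,rt,q=None):
    s=monitor.observe(); r0=rot(s["eef_rot"])
    sh=r0.inv().apply(np.array(pos)-s["position"])/1000; w=(r0.inv()*rt).as_rotvec(degrees=True)
    print("row",np.round(sh,4).tolist(),np.round(w,2).tolist(), "t",round(s["time_s"],2),"F",np.round(s["ft_force"],1))
E
python3 - <<'E'
from h import *
go([459,-382,160],tool(110.5))
print(cam("wrist")[1], cam("wrist")[2].round(2).tolist(), cam("wrist")[0][0,0])
E
```

```text
row [0.2478, -0.0817, 0.0713] [0.0, 0.0, -84.79] t 1.55 F [-0.1 -0.2 -1. ]
[ 337.32192491 -531.3538307   373.46042972] [[0.43, -0.86, -0.26], [-0.9, -0.41, -0.13], [0.0, 0.29, -0.96]] 423.0250846842314
```

Emit:
step_arm(
  plan=[
    [0.248,-0.082,0.071,0,0,-84.8],
    [0.248,-0.082,0.071,0,0,-84.8],
    [0.248,-0.082,0.071,0,0,-84.8],
    [0.248,-0.082,0.071,0,0,-84.8],
    [0.248,-0.082,0.071,0,0,-84.8],
    [0.248,-0.082,0.071,0,0,-84.8],
    [0.248,-0.082,0.071,0,0,-84.8],
    [0.248,-0.082,0.071,0,0,-84.8],
    [0.248,-0.082,0.071,0,0,-84.8],
    [0.248,-0.082,0.071,0,0,-84.8],
    [0.248,-0.082,0.071,0,0,-84.8],
    [0.248,-0.082,0.071,0,0,-84.8],
  ],
  hand=0.06,
)

```text
time_s: 2.75
position: [459.1, -381.6, 160.3]
eef_rot: [-0.0, 0.571, 0.821, 0.0]
ft_force: [-0.0, -0.1, -0.6]
width: 60.1
grasp_force: 0.0
```

```bash
python3 - <<'E'
from h import *
st()
im,d=imaging.snapshot("wrist"); cv2.imwrite("pics/w1.png",im)
for r in finder.outline_of("wrist","scraper")[:1]:
    S=cloud("wrist",d,r["mask"]); print(r["conf"],S[:,2].min(),S[:,2].max())
    for lo,hi in((15,34),(52,70)):
        q=S[(S[:,2]>lo)&(S[:,2]<hi)]
        if len(q)>5: print(lo,np.median(q[:,2]),len(q),cv2.minAreaRect(q[:,:2].astype(np.float32)))
go([459,-382,31],tool(110.5))
E
```

```text
{'time_s': 2.75, 'position': [459.067, -381.595, 160.331], 'eef_rot': [-0.0, 0.571, 0.821, 0.0], 'ft_force': [-0.012, -0.08, -0.612], 'width': 60.139}
0.76 -1.8171755600918118 63.59369520747356
15 27.48057253313459 1950 ((456.7288818359375, -383.8266906738281), (19.831275939941406, 120.12261962890625), 19.558589935302734)
52 61.07526029805051 3698 ((457.4447326660156, -383.9870910644531), (24.042192459106445, 61.20585250854492), 19.96649932861328)
row [-0.0003, -0.0002, 0.1294] [0.01, 0.01, -0.13] t 2.85 F [0.3 0.3 0.2]
```

View pics/w1.png

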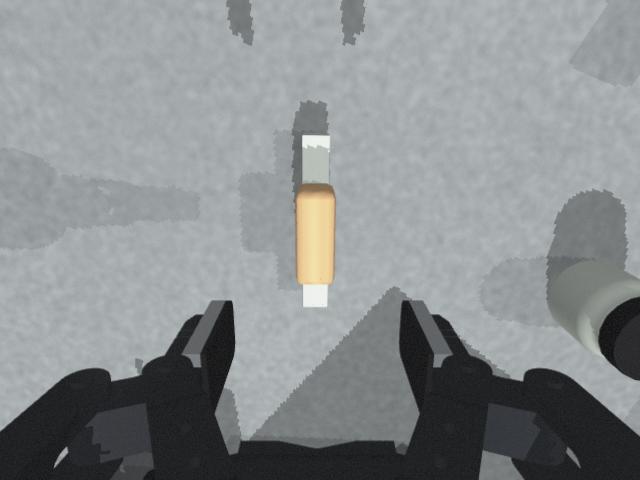

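The wrist view shows the scraper lying between the open fingers at about (316,235), long axis up the picture; no obstruction for the fingers.

Emit:
step_arm(
  plan=[
    [-0.0016,-0.0025,0.05,0,0,0.6],
    [-0.0016,-0.0025,0.1,0,0,0.6],
    [-0.0016,-0.0025,0.12,0,0,0.6],
    [-0.0016,-0.0025,0.129,0,0,0.6],
    [-0.0016,-0.0025,0.129,0,0,0.6],
  ],
)

```text
time_s: 3.35
position: [456.9, -383.7, 30.4]
eef_rot: [-0.001, 0.575, 0.818, 0.0]
ft_force: [0.3, 0.5, 0.3]
width: 60.0
grasp_force: 0.0
```

Emit:
step_arm(
  plan=[
    [0,0,0,0,0,0],
    [0,0,0,0,0,0],
    [0,0,0,0,0,0],
    [0,0,0,0,0,0],
    [0,0,0,0,0,0],
    [0,0,0,0,0,0],
  ],
  hand=0.0,
)

```text
time_s: 3.95
position: [458.3, -384.8, 33.1]
eef_rot: [0.002, 0.574, 0.819, -0.0]
ft_force: [-0.4, 0.2, 6.8]
width: 23.3
grasp_force: 59.5
```

Emit:
step_arm(
  plan=[
    [0,0,-0.04,0,0,0],
    [0,0,-0.09,0,0,0],
    [0,0,-0.14,0,0,0],
    [0,0,-0.18,0,0,0],
    [0,0,-0.18,0,0,0],
  ],
)

```text
time_s: 4.45
position: [460.1, -386.4, 218.5]
eef_rot: [0.006, 0.574, 0.819, -0.001]
ft_force: [0.8, -1.3, -0.1]
width: 23.3
grasp_force: 59.5
```

```bash
python3 - <<'E'
from h import *
# via point: look position over front strip
st(); go(np.r_[f2w([-190,0,0])[:2],230],tool(83.55))
E
```

```text
{'time_s': 4.45, 'position': [460.111, -386.411, 218.469], 'eef_rot': [0.006, 0.574, 0.819, -0.001], 'ft_force': [0.794, -1.335, -0.123], 'width': 23.301}
row [0.3732, 0.1652, -0.0145] [0.47, 0.52, 26.36] t 4.45 F [ 0.8 -1.3 -0.1]
```

```bash
python3 - <<'E'
from h import *
go(np.r_[f2w([-130,-90,0])[:2],240],tool(83.55))
E
```

```text
row [0.2658, 0.179, -0.0233] [0.47, 0.52, 26.36] t 4.45 F [ 0.8 -1.3 -0.1]
```

Emit:
step_arm(
  plan=[
    [0.266,0.179,-0.024,0.5,0.5,26.4],
    [0.266,0.179,-0.024,0.5,0.5,26.4],
    [0.266,0.179,-0.024,0.5,0.5,26.4],
    [0.266,0.179,-0.024,0.5,0.5,26.4],
    [0.266,0.179,-0.024,0.5,0.5,26.4],
    [0.266,0.179,-0.024,0.5,0.5,26.4],
    [0.266,0.179,-0.024,0.5,0.5,26.4],
    [0.266,0.179,-0.024,0.5,0.5,26.4],
    [0.266,0.179,-0.024,0.5,0.5,26.4],
  ],
)

```text
time_s: 5.35
position: [534.6, -72.4, 234.9]
eef_rot: [-0.006, 0.745, 0.667, -0.001]
ft_force: [-0.6, 0.1, -2.4]
width: 23.3
grasp_force: 59.4
```

```bash
python3 - <<'E'
from h import *
s=st()
im,d=imaging.snapshot("wrist"); cv2.imwrite("pics/w2.png",im)
for t,z in(("bolt_a_top",96),("lever_a",76),("chip1",30),("spare_bolt",30)):
    for r in finder.spot_point("wrist",t)[:4]:
        X=onz("wrist",r["centre"],z); print(t,round(r["conf"],2),np.round(r["centre"]),X.round(1),"fix",R.from_euler('z',-YAW,degrees=True).apply(X-O).round(1))
# plate front edge & tube from depth
C=cloud("wrist",d,np.ones(d.shape,bool)); print(np.median(C[(abs(C[:,2]-30)<6)][:,2]))
Fx=R.from_euler('z',-YAW,degrees=True).apply(C-O)
m=(abs(C[:,2]-30)<5)&(abs(Fx[:,0]+205)<20)
for lo in range(-120,80,20):
    q=Fx[m&(Fx[:,1]>lo)&(Fx[:,1]<lo+20)]
    if len(q)>20: print("edge y",lo+10,"x",round(np.percentile(q[:,0],1),1),len(q))
for lo in range(-80,80,20):
    q=Fx[(C[:,2]>84)&(C[:,2]<94)&(abs(Fx[:,0])<20)&(Fx[:,1]>lo)&(Fx[:,1]<lo+20)]
    if len(q)>20: print("tube",lo+10,round(np.median(q[:,0]),1),len(q))
r=finder.outline_of("wrist","scraper")[:1]
if r:
    S=cloud("wrist",d,r[0]["mask"]); M=rot(s["eef_rot"]).inv().apply(S-s["position"]); print("scraper in tool",np.percentile(M,[2,50,98],axis=0).round(1).tolist())
E
```

```text
{'time_s': 5.35, 'position': [534.551, -72.418, 234.889], 'eef_rot': [-0.006, 0.745, 0.667, -0.001], 'ft_force': [-0.577, 0.071, -2.43], 'width': 23.257}
lever_a 0.7 [384. 230.] [580.2 -89.9  76. ] fix [-86.1 -99.7  76. ]
lever_a 0.65 [318. 280.] [ 526.6 -124.4   76. ] fix [-135.6 -140.    76. ]
lever_a 0.58 [394.  90.] [593.2   6.3  76. ] fix [-84.   -2.7  76. ]
chip1 0.86 [265.  55.] [505.5  44.1  30. ] fix [-175.4   25.    30. ]
chip1 0.71 [267.  92.] [502.8  17.9  30. ] fix [-175.2   -1.3   30. ]
chip1 0.55 [264. 131.] [495.9 -11.5  30. ] fix [-178.8  -31.2   30. ]
29.720636500772173
edge y -110 x -205.1 521
edge y -90 x -204.9 556
edge y -70 x -204.6 573
edge y -50 x -204.4 592
edge y -30 x -204.1 611
edge y -10 x -204.2 622
edge y 10 x -203.7 677
edge y 30 x -203.8 692
edge y 50 x -203.6 732
edge y 70 x -202.8 119
tube -70 -2.3 1126
tube -50 -2.2 1196
tube -30 -2.1 1164
tube -10 -16.0 521
tube 10 -15.8 554
tube 30 -1.1 1503
tube 50 -1.4 684
scraper in tool [[-26.7, -11.2, -29.7], [17.8, -0.3, -27.7], [58.7, 10.3, 6.4]]
```

View pics/w2.png

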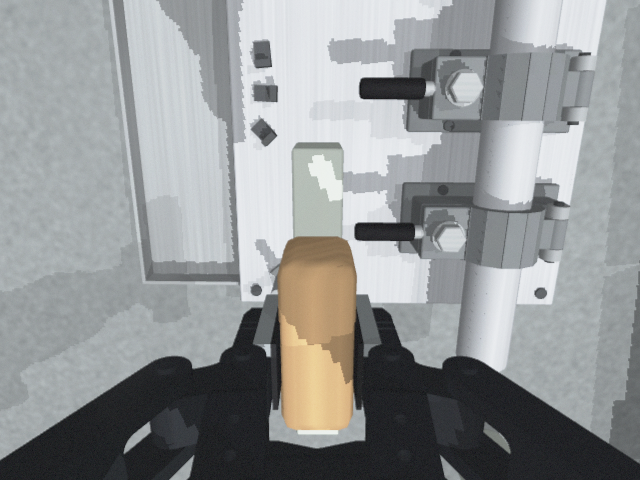

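The wrist view confirms the fixture pose: chips at (262,54), (265,92) and (263,132), levers at (390,90) and (385,231), and the blade held straight at (318,190).

```bash
sed -i 's/^YAW=.*/YAW=-7.0; O=np.array([677.,-1,0])/' h.py; python3 - <<'E'
from h import *
go(np.r_[f2w([-147,-3,0])[:2],90],tool(83.0))
E
```

```text
row [0.0859, -0.0124, 0.1459] [-0.61, -0.36, 0.42] t 5.65 F [-0.3  0.3 -2.2]
```

Emit:
step_arm(
  plan=[
    [0.045,-0.006,0,-0.6,-0.4,0.4],
    [0.086,-0.0125,0.01,-0.6,-0.4,0.4],
    [0.086,-0.0125,0.04,-0.6,-0.4,0.4],
    [0.086,-0.0125,0.08,-0.6,-0.4,0.4],
    [0.086,-0.0125,0.12,-0.6,-0.4,0.4],
    [0.086,-0.0125,0.145,-0.6,-0.4,0.4],
    [0.086,-0.0125,0.145,-0.6,-0.4,0.4],
    [0.086,-0.0125,0.145,-0.6,-0.4,0.4],
  ],
)

```text
time_s: 6.45
position: [531.1, 14.6, 91.2]
eef_rot: [0.0, 0.749, 0.663, -0.0]
ft_force: [1.1, 0.3, -1.8]
width: 23.3
grasp_force: 59.3
```

```bash
python3 - <<'E'
from h import *
s=st(); im,d=imaging.snapshot("wrist"); cv2.imwrite("pics/w3.png",im)
go(np.r_[f2w([-147,-3,0])[:2],64],tool(83.0))
go(np.r_[f2w([-232,-3,0])[:2],64],tool(83.0))
r=finder.outline_of("wrist","scraper")[:1]
if r:
    S=cloud("wrist",d,r[0]["mask"]); M=rot(s["eef_rot"]).inv().apply(S-s["position"]); print("scraper in tool",np.percentile(M,[2,50,98],axis=0).round(1).tolist())
E
```

```text
{'time_s': 6.45, 'position': [531.093, 14.573, 91.22], 'eef_rot': [0.0, 0.749, 0.663, -0.0], 'ft_force': [1.12, 0.31, -1.812], 'width': 23.266}
row [-0.0008, -0.0011, 0.0281] [0.09, 0.02, 0.07] t 6.5 F [-0.2  0.6 -1.3]
row [-0.0007, -0.0861, 0.028] [0.09, 0.02, 0.07] t 6.5 F [-0.2  0.6 -1.3]
scraper in tool [[-25.6, -10.9, -30.8], [19.4, 0.3, -28.7], [60.4, 11.4, 10.6]]
```

View pics/w3.png

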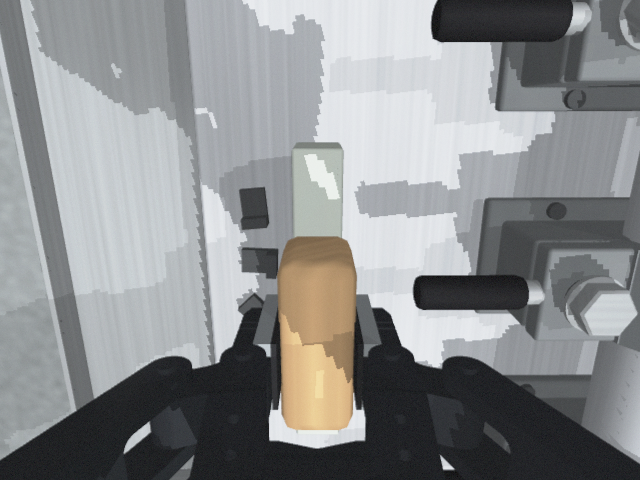

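The view shows the blade at (318,190) standing behind all three chips, whose right edges are at about column 277. Its finger is clear of the middle lever, whose tip is at (415,292).

Emit:
step_arm(
  plan=[
    [-0.001,-0.001,0.015,0,0,0],
    [-0.001,-0.001,0.024,0,0,0],
    [-0.001,-0.001,0.028,0,0,0],
    [-0.001,-0.001,0.028,0,0,0],
  ],
)

```text
time_s: 6.95
position: [530.2, 14.1, 63.4]
eef_rot: [0.0, 0.748, 0.663, 0.0]
ft_force: [-0.1, -0.2, -2.4]
width: 23.1
grasp_force: 59.4
```

Emit:
step_arm(
  plan=[
    [0,-0.003,0.0005,0,0,0],
    [0,-0.012,0.0005,0,0,0],
    [0,-0.024,0.0005,0,0,0],
    [0,-0.036,0.0005,0,0,0],
    [0,-0.048,0.0005,0,0,0],
    [0,-0.06,0.0005,0,0,0],
    [0,-0.07,0.0005,0,0,0],
    [0,-0.08,0.0005,0,0,0],
    [0,-0.085,0.0005,0,0,0],
    [0,-0.088,0.0005,0,0,0],
    [0,-0.088,0.0005,0,0,0],
  ],
)

```text
time_s: 8.05
position: [441.8, 24.8, 62.3]
eef_rot: [-0.0, 0.748, 0.663, -0.001]
ft_force: [0.3, -0.5, -1.7]
width: 23.2
grasp_force: 59.5
```

Emit:
step_arm(
  plan=[
    [0,0,-0.04,0,0,0],
    [0,0,-0.09,0,0,0],
    [-0.03,0.01,-0.13,0,0,0],
    [-0.08,0.02,-0.15,0,0,0],
    [-0.12,0.03,-0.16,0,0,0],
    [-0.12,0.03,-0.16,0,0,0],
  ],
)

```text
time_s: 8.65
position: [460.2, -102.7, 225.1]
eef_rot: [0.003, 0.75, 0.662, 0.001]
ft_force: [-0.2, 0.2, -2.1]
width: 23.1
grasp_force: 59.7
```

```bash
python3 - <<'E'
from h import *
st(); im,d=imaging.snapshot("wrist"); cv2.imwrite("pics/w4.png",im)
for r in finder.spot_point("wrist","chip1")[:5]:
    print(r["conf"],np.round(r["centre"]),R.from_euler('z',-YAW,degrees=True).apply(onz("wrist",r["centre"],3)-O).round())
go([457,-384,150],tool(109.9))
E
```

```text
{'time_s': 8.65, 'position': [460.239, -102.701, 225.066], 'eef_rot': [0.003, 0.75, 0.662, 0.001], 'ft_force': [-0.235, 0.179, -2.101], 'width': 23.143}
0.82 [301.  40.] [-218.    1.    3.]
row [-0.283, 0.0341, 0.0728] [0.02, 0.02, -26.96] t 8.75 F [ 0.1  0.2 -2.6]
```

View pics/w4.png

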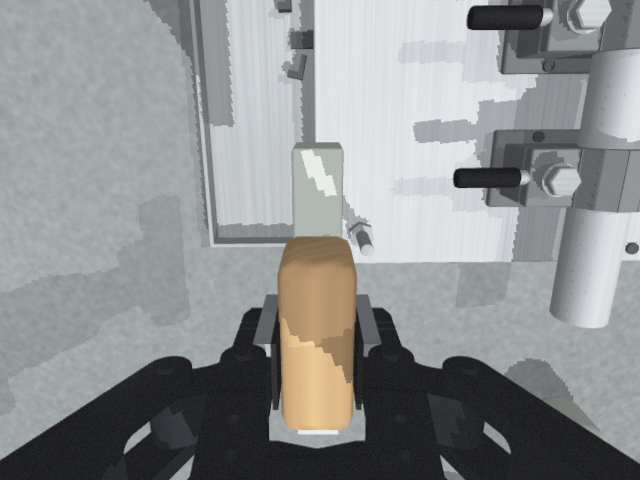

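The chips now lie past the plate's edge in the tray at (283,5), (301,40) and (296,70). The spare bolt still stands at (365,238). Now back to set the scraper down.

Emit:
step_arm(
  plan=[
    [-0.05,0.006,0,0,0,-5],
    [-0.1,0.012,0.01,0,0,-10],
    [-0.15,0.018,0.03,0,0,-15],
    [-0.2,0.024,0.05,0,0,-20],
    [-0.25,0.03,0.07,0,0,-25],
    [-0.283,0.034,0.09,0,0,-27],
    [-0.283,0.034,0.13,0,0,-27],
    [-0.283,0.034,0.16,0,0,-27],
    [-0.283,0.034,0.18,0,0,-27],
    [-0.283,0.034,0.186,0,0,-27],
    [-0.283,0.034,0.186,0,0,-27],
  ],
)

```text
time_s: 9.85
position: [457.4, -381.3, 35.5]
eef_rot: [-0.001, 0.572, 0.82, -0.0]
ft_force: [-0.0, 0.1, -1.4]
width: 23.0
grasp_force: 59.5
```

```bash
python3 - <<'E'
from h import *
st(); go([457,-384,31.5],tool(109.9))
im,d=imaging.snapshot("scene"); cv2.imwrite("pics/s2.png",im)
for r in finder.outline_of("scene","chip1")[:5]:
    q=cloud("scene",d,r["mask"]); print(r["conf"],np.round(r["centre"]),R.from_euler('z',-YAW,degrees=True).apply(np.median(q,0)-O).round())
E
```

```text
{'time_s': 9.85, 'position': [457.396, -381.288, 35.516], 'eef_rot': [-0.001, 0.572, 0.82, -0.0], 'ft_force': [-0.008, 0.115, -1.428], 'width': 22.998}
row [-0.0024, -0.0013, 0.004] [-0.09, -0.13, 0.3] t 9.85 F [-0.   0.1 -1.4]
```

Emit:
step_arm(
  plan=[
    [0,0,0.002,0,0,0],
    [0,0,0.003,0,0,0],
    [0,0,0.004,0,0,0],
    [0,0,0.005,0,0,0],
    [0,0,0.005,0,0,0],
  ],
)

```text
time_s: 10.45
position: [458.0, -383.3, 33.1]
eef_rot: [0.001, 0.573, 0.82, -0.0]
ft_force: [-0.8, 3.8, 8.5]
width: 23.4
grasp_force: 60.9
```

Emit:
step_arm(
  plan=[
    [0,0,0,0,0,0],
    [0,0,0,0,0,0],
    [0,0,0,0,0,0],
    [0,0,0,0,0,0],
  ],
  hand=0.06,
)

```text
time_s: 10.85
position: [457.6, -383.1, 31.7]
eef_rot: [0.0, 0.573, 0.82, -0.0]
ft_force: [0.2, -0.2, 0.2]
width: 60.0
grasp_force: 0.0
```

Emit:
step_arm(
  plan=[
    [0,0,-0.02,0,0,0],
    [0,0,-0.06,0,0,0],
    [0,0,-0.11,0,0,0],
    [0,0,-0.15,0,0,0],
    [0,0,-0.18,0,0,0],
    [0,0,-0.18,0,0,0],
  ],
)

```text
time_s: 11.45
position: [459.7, -384.8, 216.7]
eef_rot: [0.004, 0.573, 0.82, -0.001]
ft_force: [0.1, 0.0, 0.7]
width: 60.4
grasp_force: 0.0
```

```bash
python3 - <<'E'
from h import *
st(); im,d=imaging.snapshot("wrist")
r=finder.outline_of("wrist","scraper")[:1]
S=cloud("wrist",d,r[0]["mask"]); print("scraper z",S[:,2].min(),S[:,2].max())
q=S[(S[:,2]>15)&(S[:,2]<34)];print(np.median(q[:,2]),cv2.minAreaRect(q[:,:2].astype(np.float32)))
go(np.r_[f2w([-42,-100,0])[:2],180],tool(83))
E
```

```text
{'time_s': 11.45, 'position': [459.739, -384.823, 216.704], 'eef_rot': [0.004, 0.573, 0.82, -0.001], 'ft_force': [0.07, 0.004, 0.738], 'width': 60.447}
scraper z -6.830017694864239 59.45630339613808
23.170350638529783 ((454.730224609375, -379.1170654296875), (20.737289428710938, 119.15361022949219), 20.05756950378418)
row [0.2135, 0.2543, 0.032] [0.04, 0.09, 27.11] t 11.55 F [-0.1 -0.1  0.1]
```

The scraper stands flat at its old place. Now to bolt c with the fingers shut.

```bash
python3 - <<'E'
from h import *
go(np.r_[f2w([-42,-100,0])[:2],150],tool(-7))
E
```

```text
row [0.2136, 0.2543, 0.062] [0.11, 0.04, 117.11] t 11.55 F [-0.1 -0.1  0.1]
```

Emit:
step_arm(
  plan=[
    [0.03,0.035,0,0,0,8.5],
    [0.06,0.07,0,0,0,17],
    [0.09,0.105,0,0,0,25.5],
    [0.115,0.135,0,0,0,34],
    [0.14,0.165,0,0,0,42.5],
    [0.165,0.195,0,0,0,51],
    [0.19,0.225,0,0,0,59.5],
    [0.21,0.25,0,0,0,68],
    [0.2135,0.254,0.02,0,0,76.5],
    [0.2135,0.254,0.04,0,0,85],
    [0.2135,0.254,0.06,0,0,93.5],
    [0.2135,0.254,0.06,0,0,102],
  ],
  hand=0.0,
)

```text
time_s: 12.75
position: [619.3, -94.3, 146.1]
eef_rot: [-0.001, 0.998, 0.068, -0.004]
ft_force: [-0.2, 0.1, -0.3]
width: -0.2
grasp_force: 0.0
```

```bash
python3 - <<'E'
from h import *
go(np.r_[f2w([-42,-100,0])[:2],110],tool(-7)); print(monitor.observe()["joints"])
E
```

```text
row [0.004, 0.0014, 0.0361] [-0.06, 0.52, 14.79] t 12.75 F [-0.2  0.1 -0.3]
[-1.69879698e-01  5.31472400e-01  1.67634007e+00 -7.10351308e-04
  9.42784100e-01  1.26542995e+00]
```

Emit:
step_arm(
  plan=[
    [0.004,0.0015,0.015,0,0.5,8],
    [0.004,0.0015,0.03,0,0.5,14.8],
    [0.004,0.0015,0.038,0,0.5,14.8],
    [0.004,0.0015,0.038,0,0.5,14.8],
    [0.004,0.0015,0.038,0,0.5,14.8],
  ],
)

```text
time_s: 13.25
position: [626.5, -96.1, 113.0]
eef_rot: [-0.0, 0.998, -0.057, 0.004]
ft_force: [-0.2, 0.0, -0.2]
width: -0.2
grasp_force: 0.0
```

```bash
python3 - <<'E'
from h import *
st(); im,d=imaging.snapshot("wrist"); cv2.imwrite("pics/w5.png",im)
for t,z in(("bolt_a_top",96),("lever_a",76)):
    for r in finder.spot_point("wrist",t)[:4]:
        print(t,round(r["conf"],2),np.round(r["centre"]),R.from_euler('z',-YAW,degrees=True).apply(onz("wrist",r["centre"],z)-O).round(1))
go(np.r_[f2w([-42,-100,0])[:2],98],tool(-7))
E
```

```text
{'time_s': 13.25, 'position': [626.508, -96.054, 112.967], 'eef_rot': [-0.0, 0.998, -0.057, 0.004], 'ft_force': [-0.157, 0.024, -0.248], 'width': -0.183}
lever_a 0.65 [111. 367.] [-85.5  -0.4  76. ]
row [-0.0044, -0.0006, 0.0162] [-0.03, -0.56, 0.37] t 13.4 F [-0.5 -0.2  0.3]
```

View pics/w5.png

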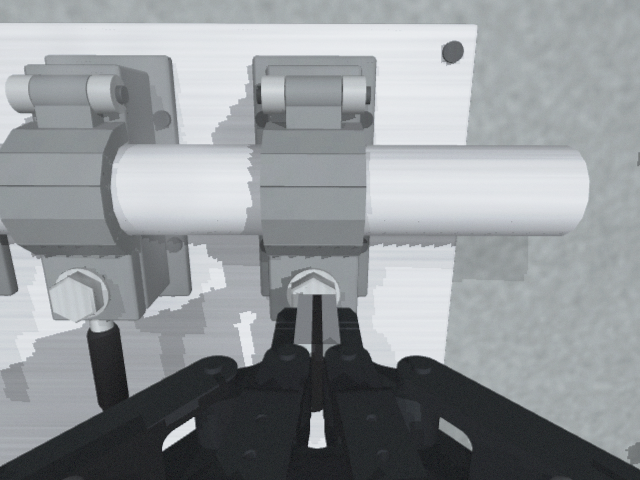

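The shut fingers stand over bolt c's head at (313,288), laterally centred. Lever b reads within 1 mm of its nominal place.

Emit:
step_arm(
  plan=[
    [-0.0045,0,0.008,0,-0.5,0],
    [-0.0045,0,0.013,0,-0.5,0],
    [-0.0045,0,0.015,0,-0.5,0],
    [-0.0045,0,0.015,0,-0.5,0],
  ],
)

```text
time_s: 13.8
position: [622.2, -95.5, 97.9]
eef_rot: [-0.0, 0.998, -0.058, -0.0]
ft_force: [0.2, 0.1, -0.4]
width: -0.1
grasp_force: 0.0
```

Emit:
step_arm(
  plan=[
    [0,0,0.001,0,0,0],
    [0,0,0.002,0,0,0],
    [0,0,0.003,0,0,0],
    [0,0,0.003,0,0,0],
  ],
)

```text
time_s: 14.2
position: [622.7, -95.6, 96.1]
eef_rot: [-0.0, 0.998, -0.058, 0.0]
ft_force: [-1.7, 0.5, 3.5]
width: -0.2
grasp_force: 2.0
```

Emit:
step_arm(
  plan=[
    [0,0,0.001,0,0,0],
    [0,0,0.002,0,0,0],
    [0,0,0.003,0,0,0],
    [0,0,0.003,0,0,0],
  ],
)

```text
time_s: 14.6
position: [622.9, -95.7, 95.7]
eef_rot: [-0.0, 0.998, -0.058, 0.0]
ft_force: [-10.2, 1.4, 25.9]
width: -0.1
grasp_force: 13.3
```

Bolt c is tight: 26 N and no travel. Next bolt b.

Emit:
step_arm(
  plan=[
    [0,0,-0.01,0,0,0],
    [0,0,-0.025,0,0,0],
    [0,0,-0.025,0,0,0],
  ],
)

```text
time_s: 14.9
position: [624.1, -95.9, 119.8]
eef_rot: [-0.0, 0.998, -0.058, 0.002]
ft_force: [0.1, 0.6, 0.3]
width: 0.2
grasp_force: 0.0
```

```bash
python3 - <<'E'
from h import *
go(np.r_[f2w([-42,0,0])[:2],100],tool(-7))
E
```

```text
row [-0.0006, -0.1006, 0.0199] [-0.02, -0.22, 0.32] t 14.9 F [0.1 0.6 0.3]
```

Emit:
step_arm(
  plan=[
    [-0.001,-0.03,0,0,-0.2,0.3],
    [-0.001,-0.07,0,0,-0.2,0.3],
    [-0.001,-0.1005,0,0,-0.2,0.3],
    [-0.001,-0.1005,0.01,0,-0.2,0.3],
    [-0.001,-0.1005,0.018,0,-0.2,0.3],
    [-0.001,-0.1005,0.02,0,-0.2,0.3],
    [-0.001,-0.1005,0.02,0,-0.2,0.3],
  ],
)

```text
time_s: 15.6
position: [632.6, 3.3, 96.7]
eef_rot: [-0.0, 0.998, -0.062, -0.003]
ft_force: [0.5, 0.5, 0.3]
width: 0.1
grasp_force: 0.0
```

Emit:
step_arm(
  plan=[
    [0,0,0.001,0,0,0],
    [0,0,0.002,0,0,0],
    [0,0,0.003,0,0,0],
    [0,0,0.004,0,0,0],
    [0,0,0.004,0,0,0],
  ],
)

```text
time_s: 16.1
position: [633.4, 4.2, 93.7]
eef_rot: [-0.0, 0.998, -0.061, -0.001]
ft_force: [0.9, -1.4, 1.5]
width: 0.2
grasp_force: 0.7
```

Emit:
step_arm(
  plan=[
    [0,0,0.001,0,0,0],
    [0,0,0.002,0,0,0],
    [0,0,0.002,0,0,0],
  ],
)

```text
time_s: 16.4
position: [633.5, 4.3, 92.0]
eef_rot: [-0.0, 0.998, -0.061, -0.001]
ft_force: [-0.6, -2.4, 4.7]
width: 0.0
grasp_force: 2.2
```

Bolt b gives about 4 mm at 2–5 N, so it is the loose one. Back off and go to lever b.

Emit:
step_arm(
  plan=[
    [0,0,-0.015,0,0,0],
    [0,0,-0.05,0,0,0],
    [-0.03,0,-0.07,0,0,0],
    [-0.05,0,-0.07,0,0,0],
    [-0.05,0,-0.07,0,0,0],
  ],
  hand=0.04,
)

```text
time_s: 16.9
position: [581.7, 10.8, 163.0]
eef_rot: [-0.0, 0.998, -0.061, -0.002]
ft_force: [0.3, -0.4, -0.5]
width: 40.1
grasp_force: 0.0
```

```bash
python3 - <<'E'
from h import *
t=20; s,c=np.sin(np.radians(t)),np.cos(np.radians(t))
go(f2w([-92-41*s,0,76+41*c]),tool(-7,t)); print(tool(-7,t).apply([0,0,1]),monitor.observe()["joints"],st()["width"])
E
```

```text
row [-0.0098, 0.0001, 0.0485] [-0.05, 20.25, 0.03] t 16.9 F [ 0.3 -0.4 -0.5]
{'time_s': 16.9, 'position': [581.716, 10.793, 163.001], 'eef_rot': [-0.0, 0.998, -0.061, -0.002], 'ft_force': [0.276, -0.407, -0.504], 'width': 40.136}
[ 0.33947078 -0.04168177 -0.93969262] [-2.54224122e-03  4.48983577e-01  1.77340987e+00  1.54865382e-03
  9.23447331e-01  1.68888143e+00] 40.135990674557604
```

Emit:
step_arm(
  plan=[
    [-0.01,0,0.005,0,7,0],
    [-0.01,0,0.02,0,14,0],
    [-0.01,0,0.04,0,20.2,0],
    [-0.01,0,0.0485,0,20.2,0],
    [-0.01,0,0.0485,0,20.2,0],
    [-0.01,0,0.0485,0,20.2,0],
  ],
)

```text
time_s: 17.5
position: [575.9, 11.5, 114.1]
eef_rot: [0.01, 0.983, -0.06, 0.173]
ft_force: [0.2, 0.1, -0.2]
width: 40.0
grasp_force: 0.0
```

```bash
python3 - <<'E'
from h import *
t=20; s,c=np.sin(np.radians(t)),np.cos(np.radians(t))
st(); print(monitor.observe()["joints"])
im,d=imaging.snapshot("wrist"); cv2.imwrite("pics/w6.png",im)
for r in finder.spot_point("wrist","lever_a")[:3]:
    print(round(r["conf"],2),np.round(r["centre"]),R.from_euler('z',-YAW,degrees=True).apply(onz("wrist",r["centre"],76)-O).round(1))
go(f2w([-92+19*s,0,76-19*c]),tool(-7,t))
E
```

```text
{'time_s': 17.5, 'position': [575.914, 11.485, 114.083], 'eef_rot': [0.01, 0.983, -0.06, 0.173], 'ft_force': [0.162, 0.071, -0.16], 'width': 40.026}
[ 0.02532036  0.42727974  2.0432373  -0.15478946  0.3291294   1.85641387]
0.91 [316. 270.] [-85.8  -0.1  76. ]
0.63 [101. 264.] [-83.2  99.7  76. ]
0.62 [532. 269.] [ -85.8 -101.    76. ]
row [-0.0041, 0.0001, 0.0585] [-0.04, -0.09, -0.03] t 17.6 F [ 0.1 -0.3 -0.8]
```

View pics/w6.png

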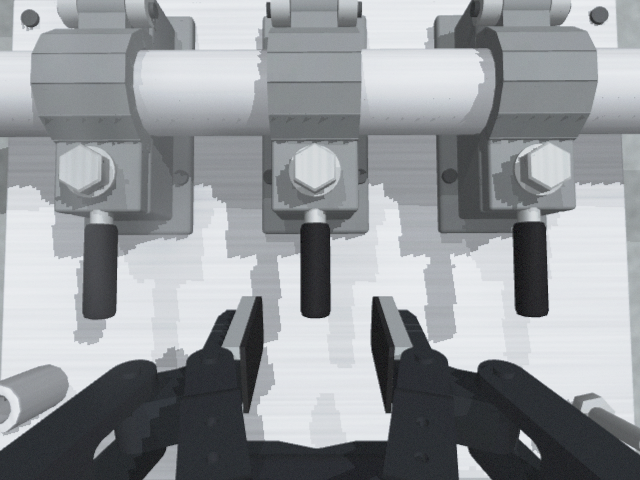

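The view shows the middle lever at (316,270), centred between the open fingers (column 245 to 385). Sleeve and spare bolt lie well outside.

Emit:
step_arm(
  plan=[
    [-0.004,0,0.02,0,0,0],
    [-0.004,0,0.04,0,0,0],
    [-0.004,0,0.055,0,0,0],
    [-0.004,0,0.0585,0,0,0],
    [-0.004,0,0.0585,0,0,0],
    [-0.004,0,0.0585,0,0,0],
  ],
)

```text
time_s: 18.2
position: [590.5, 9.6, 57.8]
eef_rot: [0.01, 0.983, -0.06, 0.174]
ft_force: [-0.5, 0.0, 0.7]
width: 40.1
grasp_force: 0.0
```

Emit:
step_arm(
  plan=[
    [0,0,0,0,0,0],
    [0,0,0,0,0,0],
    [0,0,0,0,0,0],
    [0,0,0,0,0,0],
    [0,0,0,0,0,0],
  ],
  hand=0.0,
)

```text
time_s: 18.7
position: [590.3, 10.4, 58.0]
eef_rot: [0.01, 0.983, -0.06, 0.174]
ft_force: [-2.0, 5.5, 4.1]
width: 12.3
grasp_force: 58.4
```

```bash
python3 - <<'E'
from h import *
s=st(); print(s["joints"],s["grasp_force"])
p=np.array(s["position"]); r0=rot(s["eef_rot"]); h=f2w([40,0,74]); ax=f2w([0,1,0])-O
print("TCP fix",R.from_euler('z',-YAW,degrees=True).apply(p-O).round(1))
for th in list(range(4,49,4))+[45]:
    D=R.from_rotvec(np.radians(th)*ax)
    print(th,np.r_[r0.inv().apply(h+D.apply(p-h)-p)/1000,(r0.inv()*D*r0).as_rotvec(degrees=True)].round(4).tolist())
E
```

```text
{'time_s': 18.7, 'position': [590.29, 10.371, 57.977], 'eef_rot': [0.01, 0.983, -0.06, 0.174], 'ft_force': [-2.006, 5.533, 4.146], 'width': 12.345}
[ 0.02185406  0.55108451  2.02784814 -0.22123733  0.22025266  1.92167403] 58.36138665676117
TCP fix [-87.4   0.7  58. ]
4 [0.0023, -0.0, -0.0087, 0.0022, -4.0, 0.0056]
8 [0.0052, -0.0, -0.0171, 0.0043, -8.0, 0.0111]
12 [0.0087, -0.0, -0.0254, 0.0065, -12.0, 0.0167]
16 [0.0128, -0.0, -0.0334, 0.0086, -16.0, 0.0223]
20 [0.0174, -0.0, -0.0411, 0.0108, -20.0, 0.0278]
24 [0.0225, -0.0001, -0.0484, 0.013, -24.0, 0.0334]
28 [0.0282, -0.0001, -0.0554, 0.0151, -28.0, 0.039]
32 [0.0343, -0.0001, -0.062, 0.0173, -32.0, 0.0445]
36 [0.0408, -0.0001, -0.0681, 0.0194, -36.0, 0.0501]
40 [0.0478, -0.0001, -0.0737, 0.0216, -40.0, 0.0557]
44 [0.0551, -0.0001, -0.0789, 0.0238, -44.0, 0.0612]
48 [0.0628, -0.0001, -0.0835, 0.0259, -47.9999, 0.0668]
45 [0.057, -0.0001, -0.0801, 0.0243, -44.9999, 0.0626]
```

Emit:
step_arm(
  plan=[
    [0.0011,0,-0.0044,0,-2,0],
    [0.0023,0,-0.0087,0,-4,0],
    [0.0037,0,-0.013,0,-6,0],
    [0.0052,0,-0.0171,0,-8,0],
    [0.0087,0,-0.0254,0,-12,0],
    [0.0087,0,-0.0254,0,-12,0],
  ],
)

```text
time_s: 19.3
position: [589.6, 10.5, 85.1]
eef_rot: [0.003, 0.996, -0.061, 0.069]
ft_force: [-1.1, 5.9, -1.5]
width: 12.4
grasp_force: 59.4
```

```bash
python3 - <<'E'
from h import *
s=st(); print(s["grasp_force"])
p=np.array(s["position"]); r0=rot(s["eef_rot"]); h=f2w([40,0,74]); ax=f2w([0,1,0])-O
v=R.from_euler('z',-YAW,degrees=True).apply(p-O)-[40,0,74]; a=np.degrees(np.arctan2(v[2],-v[0])); a0=np.degrees(np.arctan2(-16,127.4)); tz=r0.apply([0,0,1]); print("angle by pos",a-a0,"tilt",np.degrees(np.arctan2(tz[0],-tz[2])),"radius",np.hypot(v[0],v[2]),np.hypot(16,127.4))
for th in list(range(4,34,4))+[45-(a-a0)]:
    D=R.from_rotvec(np.radians(th)*ax)
    print(round(th,1),np.r_[r0.inv().apply(h+D.apply(p-h)-p)/1000].round(4).tolist())
E
```

```text
{'time_s': 19.3, 'position': [589.648, 10.471, 85.059], 'eef_rot': [0.003, 0.996, -0.061, 0.069], 'ft_force': [-1.058, 5.897, -1.482], 'width': 12.395}
59.40515398979187
angle by pos 12.092387844757035 tilt 7.835059335176577 radius 128.57555124331816 128.40077881383743
4 [0.0023, -0.0, -0.0087]
8 [0.0052, -0.0, -0.0172]
12 [0.0087, -0.0, -0.0254]
16 [0.0127, -0.0001, -0.0335]
20 [0.0173, -0.0001, -0.0412]
24 [0.0224, -0.0001, -0.0485]
28 [0.0281, -0.0001, -0.0555]
32 [0.0342, -0.0001, -0.0621]
32.9 [0.0356, -0.0001, -0.0635]
```

The cap follows smoothly with little force. Continuing to 45°.

Emit:
step_arm(
  plan=[
    [0.0023,0,-0.0087,0,-4,0],
    [0.0052,0,-0.0172,0,-8,0],
    [0.0087,0,-0.0254,0,-12,0],
    [0.0127,0,-0.0335,0,-16,0],
    [0.0173,0,-0.0412,0,-20,0],
    [0.0224,0,-0.0485,0,-24,0],
    [0.0281,0,-0.0555,0,-28,0],
    [0.0315,0,-0.0593,0,-30.3,0],
    [0.0356,0,-0.0635,0,-32.9,0],
    [0.0356,0,-0.0635,0,-32.9,0],
    [0.0356,0,-0.0635,0,-32.9,0],
  ],
)

```text
time_s: 20.4
position: [615.0, 7.6, 152.2]
eef_rot: [-0.014, 0.974, -0.059, -0.216]
ft_force: [-2.9, 3.8, 3.3]
width: 12.2
grasp_force: 60.3
```

```bash
python3 - <<'E'
from h import *
s=st(); print(s["grasp_force"])
p=np.array(s["position"]); v=R.from_euler('z',-YAW,degrees=True).apply(p-O)-[40,0,74]; print("angle",np.degrees(np.arctan2(v[2],-v[0])-np.arctan2(-16,127.4)),np.hypot(v[0],v[2]))
a,da=imaging.snapshot("side"); b,db=imaging.snapshot("scene")
for n,dd in(("side",da),("scene",db)):
    for r in finder.outline_of(n,"chip1")[:4]: print(n,round(r["conf"],2),np.round(r["centre"]),R.from_euler('z',-YAW,degrees=True).apply(onz(n,r["centre"],8)-O).round())
cv2.imwrite("pics/end.png",np.vstack([cv2.resize(a[190:350,180:440],(800,492))])); cv2.imwrite("pics/end2.png",cv2.resize(b[160:360,100:420],(800,500)))
E
```

```text
{'time_s': 20.4, 'position': [614.957, 7.599, 152.222], 'eef_rot': [-0.014, 0.974, -0.059, -0.216], 'ft_force': [-2.917, 3.785, 3.257], 'width': 12.207}
60.31364858150482
angle 44.47235815545625 129.03975868725576
side 0.64 [375. 229.] [ 25. 231.   8.]
side 0.59 [269. 290.] [-218.  -28.    8.]
```

View pics/end.png

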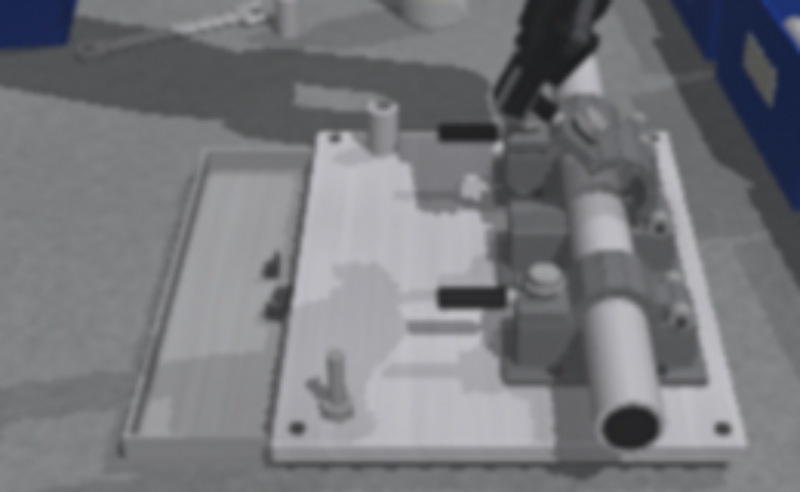

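View pics/end2.png

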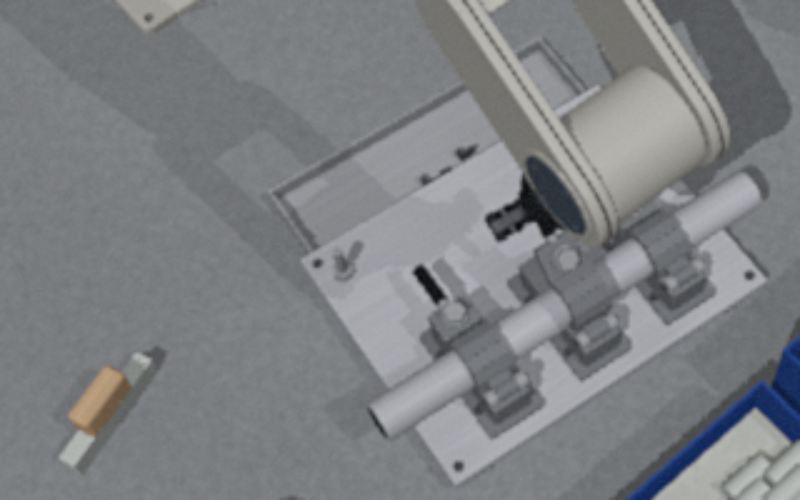

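Both views agree. The chips lie in the tray (side view, by (275,265) to (275,305)) and the plate's front strip is clear. The scraper lies on the bench, the sleeve and spare bolt are standing, and the middle cap is held at about 45°.

```bash
python3 -c "
from workcell import env
print(env.hand_in())"
```

```text
the job is handed in; nothing more can be done
None
```

I wiped the three chips into the tray, put the scraper back on the bench, found the middle bolt (b) loose after c proved tight (a was not tapped), and handed the job in holding the middle cap at about 44.5°.

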